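Put away the stereoscope's fittings and panels

TASK

Put away the parts of the stereoscope: lift the tin tray with all its brass fittings on it, tip it with its open lip low over the felt-lined box so that they slide into the box and none is left out, and set the empty tray level on its green mat again. Stand every polished panel from the sloping ledge upright on edge in the slotted rack, fully home and about centred along its slot, one to a slot. Leave the two amber lenses, the tortoiseshell hood and the burnishing stick where they lie.

Things in the scene. Friction and masses are not known exactly. Their poses are not given: they have to be found in the camera images.
- tray: loose tin tray 160 (x) x 134 (y) mm, 0.35 kg; floor 5 mm, walls 30 mm high on 3 sides, open lip at -x. Origin: centre of underside. A wooden bar along y, 12 mm thick (x), 22 tall, 144 long, bridges it over its middle, bar centre 84 mm above the origin, well balanced: pinch it across x from above. Fittings slide when it is tipped 16 to 23 degrees. Starts on the mat, lip roughly towards the box
- tray_lip (a point): middle of the tray's open lip edge, on the upper face of the floor (tray frame -80, 0, 5 mm)
- mat: green mat fixed to the bench, 190 x 160 mm and 3 mm thick, where the tray starts and belongs. Origin: centre of its underside; x along its 190 mm side
- knob_a: ribbed brass focusing knob, a solid cylinder 46 mm across and 32 mm tall, 0.11 kg. Origin: centre of its underside, z up along its axis. Starts standing on the tray. Two to four fittings in all are present
- knob_b: ribbed brass focusing knob, a solid cylinder 46 mm across and 32 mm tall, 0.11 kg. Origin: centre of its underside, z up along its axis. Starts standing on the tray. Two to four fittings in all are present
- block_a: brass slide block 60 (x) x 36 (y) x 26 (z) mm, 0.13 kg. Origin: centre of its underside. Starts lying on the tray. Two to four fittings in all are present
- block_b: brass slide block 60 (x) x 36 (y) x 26 (z) mm, 0.13 kg. Origin: centre of its underside. Starts lying on the tray. Two to four fittings in all are present
- box: loose open pale wooden box with red felt floor, 0.7 kg, outside 190 (x) x 160 (y) x 55 mm high, walls and floor 6 mm. Origin: centre of its underside, z up
- rack: pale wooden slotted rack fixed to the bench, 212 (x) x 84 (y) mm, 42 mm high. Origin: centre of underside. Four slots run along y, 45 mm apart in x, 12.5 mm wide (18 mm in the top 8 mm), 32 mm deep, their floors 10 mm above the bench, ends open
- rack_slot0 (a point): centre of the floor of slot 0 of the rack, 10 mm above the bench; axes as the rack's
- rack_slot1 (a point): centre of the floor of slot 1 of the rack, 10 mm above the bench; axes as the rack's
- rack_slot2 (a point): centre of the floor of slot 2 of the rack, 10 mm above the bench; axes as the rack's
- rack_slot3 (a point): centre of the floor of slot 3 of the rack, 10 mm above the bench; axes as the rack's
- ledge: sloping wooden ledge fixed to the bench, 256 mm long (y). Origin: centre of underside. Its back board, on the robot's side (-x) of the panels, leans 20 degrees towards the robot and backs their lowest 60 mm; the upper 50 mm of each panel is free on both sides. The panels' lower edges are 24 mm above the bench behind a 10 mm stop, about 84 mm apart
- panel_a: polished red-brown wooden panel 8 (x) x 70 (y) x 110 (z) mm, 0.07 kg, square brass badge. Origin: centre of its 8 x 70 mm lower edge; z runs up its height. Starts on the ledge, top edge leaning 20 degrees towards the robot. Two or three panels are present
- panel_b: polished red-brown wooden panel 8 (x) x 70 (y) x 110 (z) mm, 0.07 kg, square brass badge. Origin: centre of its 8 x 70 mm lower edge; z runs up its height. Starts on the ledge, top edge leaning 20 degrees towards the robot. Two or three panels are present
- panel_c: polished red-brown wooden panel 8 (x) x 70 (y) x 110 (z) mm, 0.07 kg, square brass badge. Origin: centre of its 8 x 70 mm lower edge; z runs up its height. Starts on the ledge, top edge leaning 20 degrees towards the robot. Two or three panels are present
- lens_a: amber glass lens in a brass rim, 60 mm across, 10 mm high, lying beyond the rack; leave alone. Origin: centre of its underside
- lens_b: amber glass lens in a brass rim, 60 mm across, 10 mm high, lying nearer the robot in front of the ledge; leave alone. Origin: centre of its underside
- hood: brown tortoiseshell viewer hood, 60 (x) x 140 (y) x 60 mm, far side of the bench; leave alone. Origin: centre of its underside
- stick: boxwood burnishing stick 160 mm long (x), 18 mm wide, 14 mm high, far side of the bench; leave alone. Origin: on its underside at mid-length
Mind the look-alikes: they are no part of the job. What is shaped like the panel_b but purple or white is not meant.

How it is judged:
By the outcome, as a careful person would: the job done as asked, in the order asked, and still so for the second after the job is handed in, with the robot touching nothing.
Of knob_a, knob_b, block_a, block_b only 2 to 4 are there at a start; the rules pass over those that are not, and their reading is None.
Of panel_a, panel_b, panel_c only 2 to 3 are there at a start; the rules pass over those that are not, and their reading is None.
At some moment in a run one of box may be knocked a few centimetres aside while the robot is not near it.
It also fails if it takes over 200 s, if anything falls off the work surface, if the arm or the gripper's body presses on something with over 40 N, if the wrist force passes 120 N, or if a joint passes its speed limit or range.

ROBOT

A 7-joint arm with a two-finger parallel gripper is mounted at the origin on the work surface. World frame = base frame: x ahead of the robot, y to its left, z up, the work surface at z = 0. Lengths are in m, angles in rad, forces in N, time in s.
With the tool pointing down it reaches from about 0.4 to 0.85 m from the base axis. Payload 4.5 kg.
Tool frame: the origin (TCP) lies between the finger pads; the fingertips stand 14 mm ahead of it and the grasp point (between the pads) lies 5 mm behind it; z points along the fingers, y is the line along which they close (so a half turn about z gives the same grasp; the last joint's range is limited). The gripper opens to 85 mm and grips with 20 to 120 N. Pads are 22 mm wide; open, the fingers measure 114 mm over their backs; the gripper's body (76 mm by 85 mm) begins 54 mm behind the grasp point. The pads swing forward as they close: fully open they stand 13 mm farther back than shut.
Start: joints at [-1.147, 0.689, -0.195, 1.565, 0.157, 0.902, -0.215], TCP at [0.237, 0.578, 0.245] pointing down, gripper open.
Joint ranges: [-3.01, 3.01], [-0.46, 2.08], [-1.47, 1.51], [0.13, 2.56], [-1, 4.14], [0.04, 2.09], [-2.66, 2.66]. Speed limits (rad/s): [2.57, 2.57, 3.14, 3.14, 3.14, 3.14, 3.14].

INTERFACE

Orientations are given as a unit quaternion [w, x, y, z].
In Python, from cell import env, vision gives the robot as it stands.
- The arm moves only by the shell command python3 -m crank 'ROWS' [FORCE]. ROWS is JSON, a list of rows, each an object of numbers: "ax", "ay", "az": the turn, a rotation vector about the tool's x, y, z in degrees; "dx", "dy", "dz": the shift along the tool's x, y, z in mm; "hand": the opening, from 0 (shut) to 1 (fully open). In form: [{"ax": .., "ay": .., "az": .., "dx": .., "dy": .., "dz": .., "hand": ..}, ...]. A call has 1 to 12 rows; each row is the pose to reach, as a shift and turn from the pose commanded when the call began, along the tool's axes at that moment; what a row does not reach only later rows make up. A row lasts 1/10 s, in which the tool goes at most 50 mm and 8.59 degrees, less where a joint would pass 70% of its speed; a pose out of reach is approached as far as the arm can. A call with a gripper value outside its range is refused whole. The fingers move at their own pace and stop on an object; FORCE is the grip in N (left out, the last holds). Time passes only in rows, so rows that repeat a pose let the fingers close. It gives the time, the measured TCP pose, the force, the opening and the grip force at its end, in the units of the state.
- env.get_state(): the state, without advancing time (a new reading comes with each control period).
- vision.camera(name): name is "side" or "top"; returns a dict with "image" (400x640x3 uint8, red, green, blue), "vertical_fov" (degrees; the focal length in pixels is half the picture's height over the tangent of half this angle, whatever the lens; pixels are square), "cx", "cy" (the principal point, pixels), "origin" and "rotation" of the camera in the world. Camera axes: x right, y down, z forward; pixel columns grow to the right and rows downward; lengths in m; the calibration is good to about 2 mm. A picture is of the moment at which its call begins. There is no depth.
- env.job_done(): hands the job in; it is judged then, once.
The state is a dict: "clock": time; "q": joint angles; "joint_vel": joint speeds; "joint_torque": joint torques, N m; "tool_pos": TCP position; "orientation": TCP orientation; "force": force on the tool from outside, world axes, zero at the start; "ft_torque": the same for the moment, N m; "finger_gap": finger opening in m; "gripper_force": force on a finger pad.
Only numpy, scipy, OpenCV 4.12 (cv2) and the standard library are available. Lean on these libraries where they do the work, as an engineer would, in place of code of your own. Each camera call takes 0.05 s, during which the arm holds its last target. There are 200 camera calls.

## Working session

There is one attempt and no reset: what is moved stays moved. The work goes in short steps, Python scripts to look and compute and a shell command to move; the robot and the scene stay as the last step left them, time stands still between calls to the robot, and variables do not carry over. Pictures are saved under pics/ and viewed, at most 14 in all, crops included, and the job is handed in when it is done.

```bash
ls; mkdir -p pics
cat > h.py <<'E'
import numpy as np,cv2
from cell import env,vision
def cam(n):
    c=vision.camera(n); c['f']=200/np.tan(np.radians(c['vertical_fov']/2)); return c
def ray(c,u,v):
    d=np.array([(u-c['cx'])/c['f'],(v-c['cy'])/c['f'],1.]); R=np.array(c['rotation']); return np.array(c['origin']),R@d
def plane(c,u,v,z):
    o,d=ray(c,u,v); return o+d*(z-o[2])/d[2]
def proj(c,p):
    q=np.array(c['rotation']).T@(np.array(p)-c['origin']); return c['f']*q[0]/q[2]+c['cx'],c['f']*q[1]/q[2]+c['cy']
E
python3 - <<'E'
from h import *
import pickle
for n in('top','side'):
    c=cam(n); pickle.dump(c,open(n+'.pkl','wb'))
    cv2.imwrite(f'pics/{n}0.png',c['image'][:,:,::-1]); print(n,c['f'],c['cx'],c['cy'],c['origin'],np.round(c['rotation'],3).tolist())
s=env.get_state(); print(s)
E
```

```text
pics
top 471.29093719680293 316.6940712108606 200.44822878145217 [ 0.38399698 -0.03952617  1.34936771] [0.043, -0.697, 0.715, -0.034]
side 469.1505093338388 308.2328179377739 192.82244862966562 [0.19822189 0.90984203 1.07916266] [0.061, -0.164, 0.913, -0.367]
{'clock': 0.1, 'q': array([-1.14719022,  0.68990178, -0.19456643,  1.56625574,  0.15727975,
        0.90248901, -0.21511768]), 'joint_vel': array([ 0.00128687, -0.00036018, -0.00103528, -0.00360617,  0.00050274,
        0.00017058,  0.00054649]), 'joint_torque': array([-4.28391388e-03, -5.40598726e+01, -1.27150152e+00, -1.58984113e+01,
        9.44717322e-03,  4.40804419e-03, -8.36086059e-06]), 'tool_pos': array([0.23730222, 0.5775861 , 0.24456016]), 'orientation': array([-1.23766953e-04,  1.93630262e-01,  9.81074223e-01, -8.22116077e-04]), 'force': array([-0.29980635,  0.51230746, -0.19532032]), 'ft_torque': array([0.02244912, 0.00971741, 0.0091735 ]), 'gripper_force': 0.0, 'finger_gap': 0.08538144144217612}
```

View pics/top0.png

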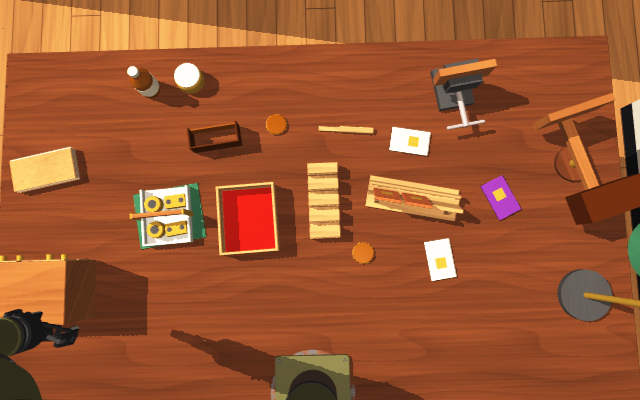

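View pics/side0.png

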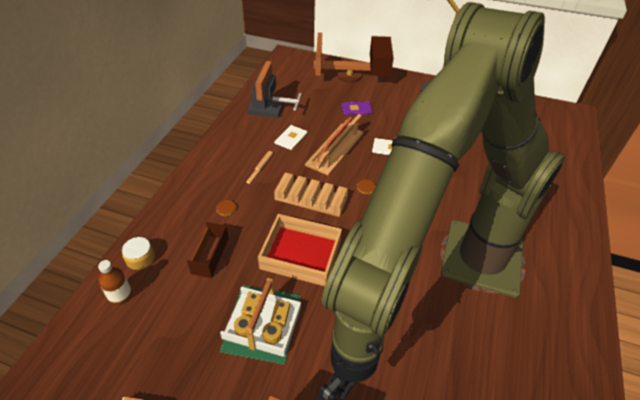

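Run:
```python
from h import *
import pickle
t=pickle.load(open('top.pkl','rb'));s=pickle.load(open('side.pkl','rb'))
print(t.keys())
I=t['image'][:,:,::-1];J=s['image'][:,:,::-1]
a=cv2.resize(I[170:260,120:290],None,fx=4.7,fy=4.7,interpolation=cv2.INTER_CUBIC)
cv2.imwrite('pics/c1.png',a)
a=cv2.resize(I[145:265,295:465],None,fx=4.7,fy=4.7,interpolation=cv2.INTER_CUBIC);cv2.imwrite('pics/c2.png',a)
a=cv2.resize(J[100:370,215:385],None,fx=2.2,fy=2.2,interpolation=cv2.INTER_CUBIC)
b=cv2.resize(J[100:220,270:410],None,fx=3,fy=3,interpolation=cv2.INTER_CUBIC)
W=np.zeros((600,800,3),np.uint8);W[:594,:374]=a;W[:360,376:796]=b;cv2.imwrite('pics/c3.png',W)
```

```text
dict_keys(['image', 'vertical_fov', 'cx', 'cy', 'origin', 'rotation', 'f'])
```

View pics/c1.png

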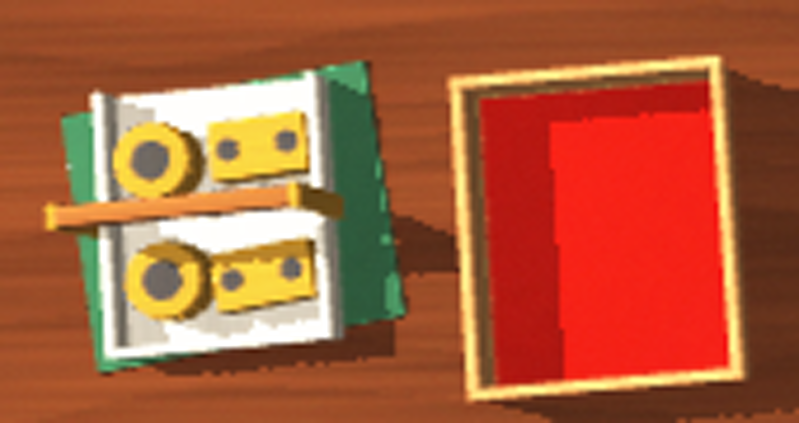

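View pics/c2.png

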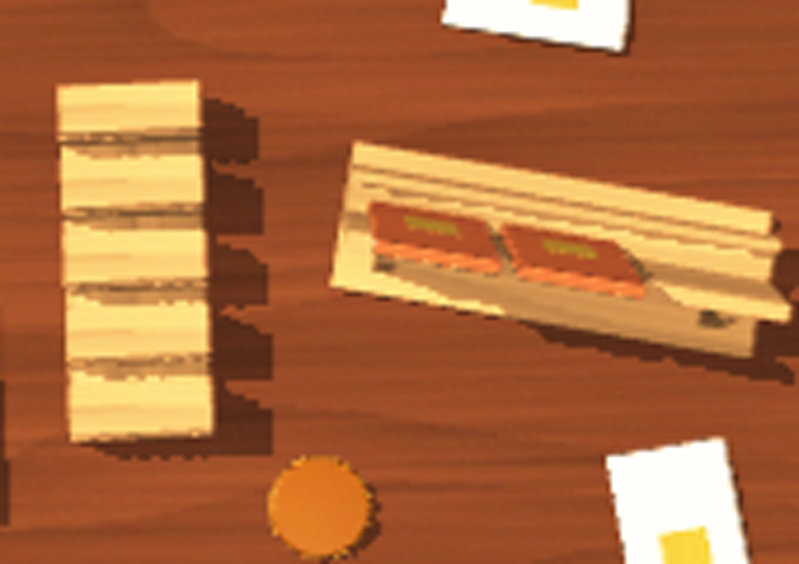

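View pics/c3.png

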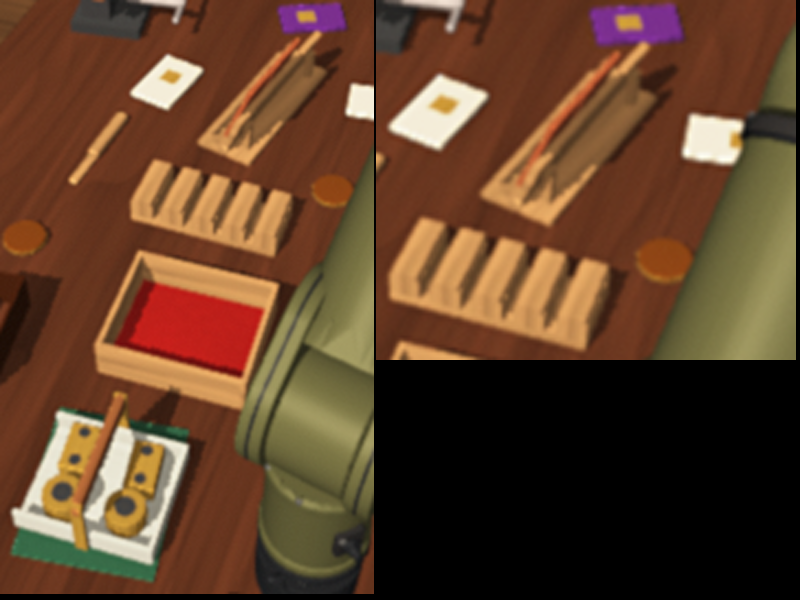

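```bash
cat > h.py <<'E'
import numpy as np,cv2,pickle
from scipy.spatial.transform import Rotation as Ro
from cell import env,vision
def fix(c):
    c['f']=200/np.tan(np.radians(c['vertical_fov']/2)); r=np.array(c['rotation'])
    if r.size==4: c['rotation']=Ro.from_quat(r,scalar_first=True).as_matrix()
    c['bgr']=c['image'][:,:,::-1].copy();c['hsv']=cv2.cvtColor(c['bgr'],cv2.COLOR_BGR2HSV)
    return c
def cam(n): return fix(vision.camera(n))
def ray(c,u,v):
    d=np.array([(u-c['cx'])/c['f'],(v-c['cy'])/c['f'],1.]); return np.array(c['origin']),c['rotation']@d
def plane(c,u,v,z):
    o,d=ray(c,u,v); return o+d*(z-o[2])/d[2]
def proj(c,p):
    q=c['rotation'].T@(np.array(p)-c['origin']); return np.array([c['f']*q[0]/q[2]+c['cx'],c['f']*q[1]/q[2]+c['cy']])
def tri(c1,p1,c2,p2):
    A=[];b=[]
    for c,p in((c1,p1),(c2,p2)):
        o,d=ray(c,*p);d/=np.linalg.norm(d);P=np.eye(3)-np.outer(d,d);A.append(P);b.append(P@o)
    return np.linalg.lstsq(np.vstack(A),np.hstack(b),rcond=None)[0]
E
python3 - <<'E'
from h import *
t=fix(pickle.load(open('top.pkl','rb')));s=fix(pickle.load(open('side.pkl','rb')))
print(np.round(t['rotation'],2).tolist(),np.round(s['rotation'],2).tolist())
k=4.7
def C1(x,y,z): return np.round(plane(t,120+x/k,170+y/k,z)*1000,0)[:2]
def C2(x,y,z): return np.round(plane(t,295+x/k,145+y/k,z)*1000,0)[:2]
print('mat',[C1(*p,.003) for p in((62,115),(365,62),(403,315),(103,370))])
print('box',[C1(*p,.055) for p in((448,78),(720,57),(743,375),(470,402))])
print('tray walls',[C1(*p,.033) for p in((95,93),(313,72),(338,338),(108,358))])
print('bar',[C1(*p,.098) for p in((45,217),(292,195))])
print('rack',[C2(*p,.042) for p in((57,86),(199,81),(214,433),(70,441))])
print('lens',C2(320,506,.01))
# bar ends triangulated: top img (45,217)/(292,195) ; side (120,400),(80,500)
S=lambda x,y:(215+x/2.2,100+y/2.2)
print(tri(t,(120+292/k,170+195/k),s,S(122,396)),tri(t,(120+47/k,170+215/k),s,S(80,510)))
# zoom tray
a=cv2.resize(t['bgr'][175:255,125:215],None,fx=6.6,fy=6.6,interpolation=cv2.INTER_LANCZOS4)
W=np.zeros((600,800,3),np.uint8);W[:528,:400]=a[:, :400] if 0 else cv2.resize(a,(400,356))[:0].reshape(0,400,3) if 0 else W[:528,:400]
A=cv2.resize(t['bgr'][178:252,128:208],(400,370),interpolation=cv2.INTER_LANCZOS4)
B=cv2.resize(s['bgr'][280:362,218:302],(400,390),interpolation=cv2.INTER_LANCZOS4)
W[:370,:400]=A;W[:390,400:]=B;cv2.imwrite('pics/c4.png',W[:390])
E
```

```text
[[-0.02, -0.99, 0.11], [-1.0, 0.03, 0.01], [-0.01, -0.11, -0.99]] [[-0.94, -0.26, 0.23], [-0.34, 0.68, -0.65], [0.01, -0.69, -0.72]]
mat [array([564., 507.]), array([592., 320.]), array([436., 296.]), array([407., 479.])]
box [array([573., 257.]), array([581.,  95.]), array([394.,  85.]), array([382., 244.])]
tray walls [array([573., 475.]), array([582., 343.]), array([422., 328.]), array([413., 465.])]
bar [array([493., 477.]), array([502., 336.])]
rack [array([634.,   0.]), array([635., -85.]), array([424., -87.]), array([422.,  -3.])]
lens [ 380. -151.]
[0.50002162 0.33588261 0.09664741] [0.48966308 0.47636205 0.09371883]
```

View pics/c4.png

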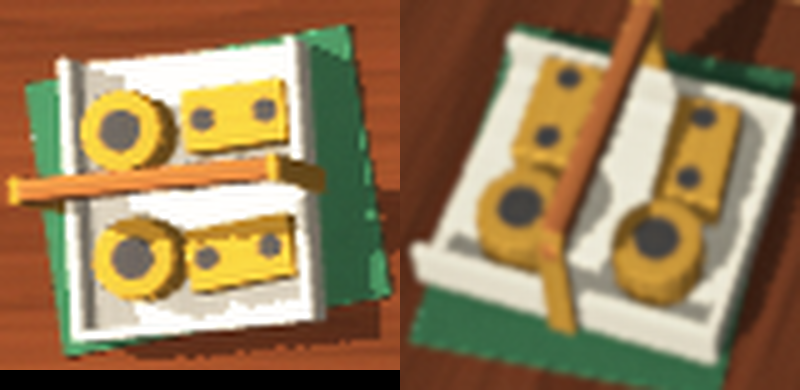

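```bash
cat >> h.py <<'E'
def Rdown(yaw,tip=0,tipy=0):
    "tool z down, tool y at azimuth yaw deg, then tip about tool x, y"
    a=np.radians(yaw);y=np.array([np.cos(a),np.sin(a),0]);z=np.array([0,0,-1.]);R=np.array([np.cross(y,z),y,z]).T
    return R@Ro.from_euler('xy',[tip,tipy],degrees=True).as_matrix()
def rel(p,R):
    s=env.get_state();R0=Ro.from_quat(s['orientation'],scalar_first=True).as_matrix()
    print('d',np.round(R0.T@(np.array(p)-s['tool_pos'])*1000,1),'a',np.round(np.degrees(Ro.from_matrix(R0.T@R).as_rotvec()),1),
     'now',np.round(s['tool_pos'],4),'yaw',np.round(np.degrees(np.arctan2(R0[1,1],R0[0,1])),1),'z',np.round(R0[:,2],3),'t',round(s['clock'],1),'q',np.round(s['q'],2))
E
python3 -c "
from h import *
rel([.4975,.404,.16],Rdown(4))"
```

```text
d [-306.6  -61.6   84.7] a [-0.1  0.1 63.7] now [0.2373 0.5776 0.2446] yaw 67.7 z [-0.001 -0.002 -1.   ] t 0.1 q [-1.15  0.69 -0.19  1.57  0.16  0.9  -0.22]
```

```bash
python3 -m crank '[{"dx":-40,"dy":-8,"az":8,"hand":1},{"dx":-80,"dy":-16,"dz":10,"az":16,"hand":1},{"dx":-120,"dy":-24,"dz":20,"az":24,"hand":1},{"dx":-160,"dy":-32,"dz":30,"az":32,"hand":1},{"dx":-200,"dy":-40,"dz":40,"az":40,"hand":1},{"dx":-240,"dy":-48,"dz":55,"az":48,"hand":1},{"dx":-280,"dy":-56,"dz":70,"az":56,"hand":1},{"dx":-306,"dy":-61,"dz":84,"az":63.7,"hand":1},{"dx":-306,"dy":-61,"dz":84,"az":63.7,"hand":1},{"dx":-306,"dy":-61,"dz":84,"az":63.7,"hand":1}]' 80; python3 -c "
from h import *
rel([.4975,.404,.083],Rdown(4))
t=cam('top');cv2.imwrite('pics/t1.png',cv2.resize(t['bgr'][150:280,100:300],None,fx=4,fy=4,interpolation=cv2.INTER_CUBIC))"
```

```text
d [-306.6  -61.4  161.7] a [-0.1  0.1 63.7] now [0.2373 0.5776 0.2446] yaw 67.7 z [-0.001 -0.002 -1.   ] t 0.1 q [-1.15  0.69 -0.19  1.57  0.16  0.9  -0.22]schema error: expected keys ax, ay, az, dx, dy, dz, hand
```

View pics/t1.png

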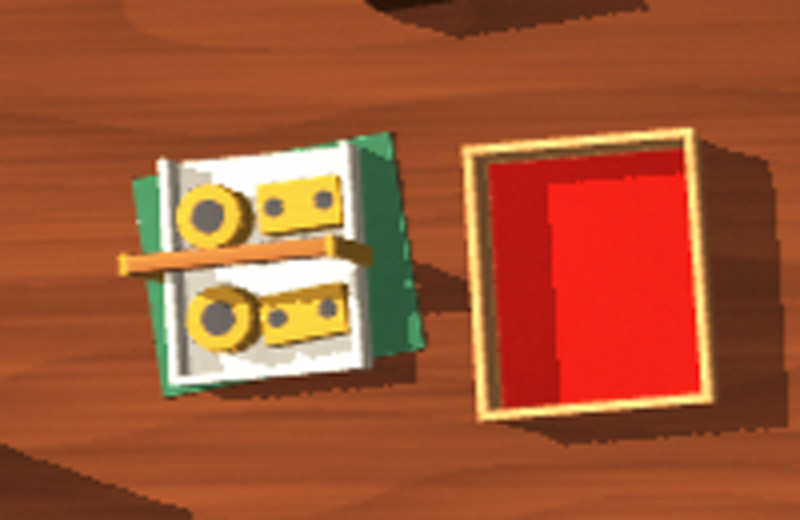

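Every row needs all seven keys; the scene is unchanged (tray at crop 160–370, 130–395).

```bash
python3 -m crank '[{"ax":0,"ay":0,"az":8,"dx":-40,"dy":-8,"dz":0,"hand":1},{"ax":0,"ay":0,"az":16,"dx":-80,"dy":-16,"dz":10,"hand":1},{"ax":0,"ay":0,"az":24,"dx":-120,"dy":-24,"dz":20,"hand":1},{"ax":0,"ay":0,"az":32,"dx":-160,"dy":-32,"dz":30,"hand":1},{"ax":0,"ay":0,"az":40,"dx":-200,"dy":-40,"dz":40,"hand":1},{"ax":0,"ay":0,"az":48,"dx":-240,"dy":-48,"dz":55,"hand":1},{"ax":0,"ay":0,"az":56,"dx":-280,"dy":-56,"dz":70,"hand":1},{"ax":0,"ay":0,"az":63.7,"dx":-306,"dy":-61,"dz":84,"hand":1},{"ax":0,"ay":0,"az":63.7,"dx":-306,"dy":-61,"dz":84,"hand":1},{"ax":0,"ay":0,"az":63.7,"dx":-306,"dy":-61,"dz":84,"hand":1}]' 80; python3 -c "
from h import *
rel([.4975,.404,.083],Rdown(4))
"
```

```text
clock: 1.15
tool_pos: [0.4971, 0.4051, 0.1607]
orientation: [-0.0, 0.682, 0.731, -0.001]
force: [-0.1, 0.6, 0.9]
finger_gap: 0.0855
gripper_force: 0.0
d [-1.1  0.4 77.7] a [-0.1  0.  -0. ] now [0.4971 0.4051 0.1607] yaw 4.0 z [-0.001 -0.001 -1.   ] t 1.1 q [-0.8   0.81  0.08  1.6  -0.09  0.74 -0.61]
```

```bash
python3 -m crank '[{"ax":0,"ay":0,"az":0,"dx":-1,"dy":0,"dz":35,"hand":1},{"ax":0,"ay":0,"az":0,"dx":-1,"dy":0,"dz":60,"hand":1},{"ax":0,"ay":0,"az":0,"dx":-1,"dy":0,"dz":77,"hand":1},{"ax":0,"ay":0,"az":0,"dx":-1,"dy":0,"dz":77,"hand":0.4},{"ax":0,"ay":0,"az":0,"dx":-1,"dy":0,"dz":77,"hand":0},{"ax":0,"ay":0,"az":0,"dx":-1,"dy":0,"dz":77,"hand":0},{"ax":0,"ay":0,"az":0,"dx":-1,"dy":0,"dz":77,"hand":0},{"ax":0,"ay":0,"az":0,"dx":-1,"dy":0,"dz":77,"hand":0},{"ax":0,"ay":0,"az":0,"dx":-1,"dy":0,"dz":77,"hand":0},{"ax":0,"ay":0,"az":0,"dx":-1,"dy":0,"dz":77,"hand":0}]' 80
```

```text
clock: 2.15
tool_pos: [0.4981, 0.405, 0.0856]
orientation: [0.0, 0.682, 0.731, 0.001]
force: [-0.8, -0.1, 6.1]
finger_gap: 0.0105
gripper_force: 79.4
```

```bash
python3 -m crank '[{"ax":0,"ay":0,"az":0,"dx":0,"dy":0,"dz":-4,"hand":0},{"ax":0,"ay":0,"az":0,"dx":0,"dy":0,"dz":-12,"hand":0},{"ax":0,"ay":0,"az":0,"dx":0,"dy":0,"dz":-25,"hand":0},{"ax":0,"ay":0,"az":0,"dx":0,"dy":0,"dz":-45,"hand":0},{"ax":0,"ay":0,"az":0,"dx":0,"dy":0,"dz":-70,"hand":0},{"ax":0,"ay":0,"az":0,"dx":0,"dy":0,"dz":-90,"hand":0},{"ax":0,"ay":0,"az":0,"dx":0,"dy":0,"dz":-100,"hand":0},{"ax":0,"ay":0,"az":0,"dx":0,"dy":0,"dz":-100,"hand":0}]' 80;  python3 - <<'E'
from h import *
# lip goal in box: box centre (.482,.170); pour toward -y(box yaw 4 -> dir -86)
t=cam('top');s=cam('side')
cv2.imwrite('pics/l1.png',np.hstack([cv2.resize(t['bgr'][150:280,100:300],(400,260),interpolation=2),cv2.resize(s['bgr'][200:370,200:400],(400,340),interpolation=2)[:260]]))
# red floor + box rim
h=t['hsv'];m=cv2.inRange(h,(0,200,150),(6,255,255))|cv2.inRange(h,(175,200,150),(180,255,255))
c=max(cv2.findContours(m,0,2)[0],key=cv2.contourArea);print(cv2.boundingRect(c))
E
```

```text
clock: 2.95
tool_pos: [0.4981, 0.405, 0.186]
orientation: [0.0, 0.682, 0.731, 0.002]
force: [0.1, -0.5, -9.8]
finger_gap: 0.0104
gripper_force: 78.3
(222, 187, 53, 65)
```

View pics/l1.png

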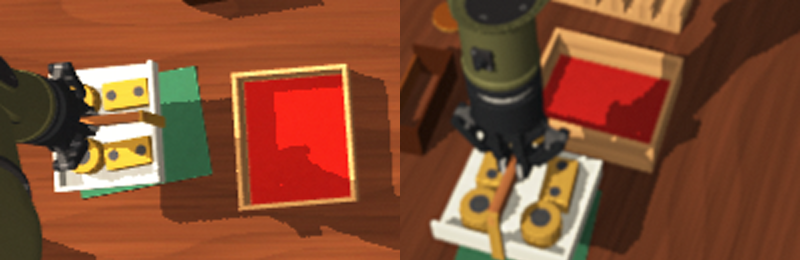

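```bash
python3 -c "
from h import *
rel([.473,.299,.175],Rdown(-86))"
python3 - <<'E'
from h import *
d=Rdown(-86)[:,1]
E
```

```text
d [-103.1  -30.9    8.7] a [-0.   0.1 90. ] now [0.4967 0.404  0.1836] yaw 4.0 z [-0.001 -0.001 -1.   ] t 3.0 q [-0.8   0.78  0.08  1.58 -0.09  0.78 -0.61]
```

```bash
python3 -m crank '[{"ax":0,"ay":0,"az":3,"dx":-3,"dy":-1,"dz":0,"hand":0},{"ax":0,"ay":0,"az":10,"dx":-10,"dy":-3,"dz":0,"hand":0},{"ax":0,"ay":0,"az":18,"dx":-20,"dy":-6,"dz":0,"hand":0},{"ax":0,"ay":0,"az":26,"dx":-31,"dy":-9,"dz":0,"hand":0},{"ax":0,"ay":0,"az":34,"dx":-42,"dy":-12,"dz":0,"hand":0},{"ax":0,"ay":0,"az":42,"dx":-53,"dy":-15,"dz":0,"hand":0},{"ax":0,"ay":0,"az":50,"dx":-64,"dy":-18,"dz":0,"hand":0},{"ax":0,"ay":0,"az":58,"dx":-75,"dy":-22,"dz":0,"hand":0},{"ax":0,"ay":0,"az":66,"dx":-84,"dy":-25,"dz":0,"hand":0},{"ax":0,"ay":0,"az":74,"dx":-92,"dy":-27,"dz":0,"hand":0},{"ax":0,"ay":0,"az":82,"dx":-98,"dy":-29,"dz":2,"hand":0},{"ax":0,"ay":0,"az":88,"dx":-102,"dy":-30,"dz":4,"hand":0}]' 80
python3 - <<'E'
from h import *
t=cam('top');s=cam('side')
cv2.imwrite('pics/l2.png',np.hstack([cv2.resize(t['bgr'][150:280,100:300],(400,260),interpolation=2),cv2.resize(s['bgr'][200:370,200:400],(400,340),interpolation=2)[:260]]))
h=t['hsv'];m=cv2.inRange(h,(0,200,150),(6,255,255))|cv2.inRange(h,(175,200,150),(180,255,255))
c=max(cv2.findContours(m,0,2)[0],key=cv2.contourArea);print(cv2.boundingRect(c))
d=Rdown(-86)[:,1];L=np.array([.482,.170,.080])-d*.049
for T in(0,10,20,30,38):
    a=np.radians(T);p=L-d*(.08*np.cos(a)-.0776*np.sin(a));p[2]+=.08*np.sin(a)+.0776*np.cos(a);print(T);rel(p,Rdown(-86,T))
E
```

```text
clock: 4.25
tool_pos: [0.4734, 0.2999, 0.179]
orientation: [0.001, 0.999, 0.05, -0.001]
force: [-0.4, 0.6, -8.9]
finger_gap: 0.0105
gripper_force: 78.3
(222, 187, 53, 65)
0
d [-0.2  1.  21.2] a [0.1 0.2 1.9] now [0.4732 0.2997 0.1788] yaw -84.1 z [-0.003 -0.003 -1.   ] t 4.3 q [-0.93  0.75  0.49  1.85 -0.54  0.68 -1.59]
10
d [-0.8 15.7  8.6] a [10.1  0.4  1.9] now [0.4732 0.2997 0.1788] yaw -84.1 z [-0.003 -0.003 -1.   ] t 4.3 q [-0.93  0.75  0.49  1.85 -0.54  0.68 -1.59]
20
d [-1.4 32.4 -1.4] a [20.1  0.5  1.9] now [0.4732 0.2997 0.1788] yaw -84.1 z [-0.003 -0.003 -1.   ] t 4.3 q [-0.93  0.75  0.49  1.85 -0.54  0.68 -1.59]
30
d [-2.  50.5 -8.2] a [30.1  0.7  1.8] now [0.4732 0.2997 0.1788] yaw -84.1 z [-0.003 -0.003 -1.   ] t 4.3 q [-0.93  0.75  0.49  1.85 -0.54  0.68 -1.59]
38
d [ -2.5  65.7 -11.4] a [38.1  0.8  1.8] now [0.4732 0.2997 0.1788] yaw -84.1 z [-0.003 -0.003 -1.   ] t 4.3 q [-0.93  0.75  0.49  1.85 -0.54  0.68 -1.59]
```

View pics/l2.png

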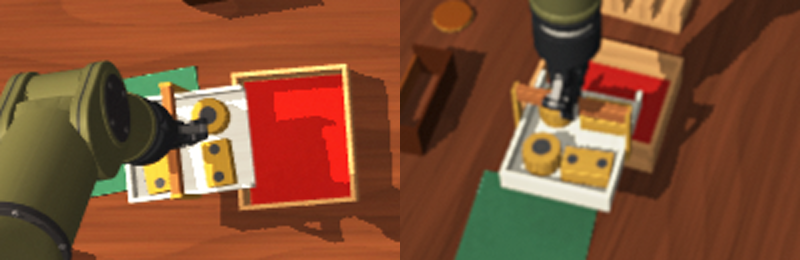

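```bash
python3 -m crank '[{"ax":3,"ay":0,"az":2,"dx":0,"dy":5,"dz":10,"hand":0},{"ax":7,"ay":0,"az":2,"dx":0,"dy":11,"dz":12,"hand":0},{"ax":11,"ay":0,"az":2,"dx":-1,"dy":17,"dz":8,"hand":0},{"ax":15,"ay":0,"az":2,"dx":-1,"dy":24,"dz":3,"hand":0},{"ax":17,"ay":0,"az":2,"dx":-1,"dy":27,"dz":1,"hand":0},{"ax":19,"ay":0.5,"az":2,"dx":-1,"dy":31,"dz":-1,"hand":0},{"ax":21,"ay":0.5,"az":2,"dx":-1,"dy":34,"dz":-2,"hand":0},{"ax":22,"ay":0.5,"az":2,"dx":-1,"dy":36,"dz":-3,"hand":0},{"ax":23,"ay":0.5,"az":2,"dx":-1,"dy":38,"dz":-4,"hand":0},{"ax":24,"ay":0.5,"az":2,"dx":-1,"dy":40,"dz":-5,"hand":0},{"ax":25,"ay":0.5,"az":2,"dx":-1,"dy":41,"dz":-5,"hand":0},{"ax":26,"ay":0.5,"az":2,"dx":-2,"dy":43,"dz":-6,"hand":0}]' 80
python3 - <<'E'
from h import *
t=cam('top');s=cam('side')
cv2.imwrite('pics/l3.png',np.hstack([cv2.resize(t['bgr'][150:280,100:300],(400,260),interpolation=2),cv2.resize(s['bgr'][200:370,200:400],(400,340),interpolation=2)[:260]]))
print(env.get_state()['force'])
d=Rdown(-86)[:,1];L=np.array([.482,.170,.080])-d*.049
for T in(32,38):
    a=np.radians(T);p=L-d*(.08*np.cos(a)-.0776*np.sin(a));p[2]+=.08*np.sin(a)+.0776*np.cos(a);print(T);rel(p,Rdown(-86,T))
E
```

```text
clock: 5.55
tool_pos: [0.4774, 0.2582, 0.1866]
orientation: [-0.226, 0.974, 0.034, -0.007]
force: [0.5, 0.0, -5.9]
finger_gap: 0.0107
gripper_force: 79.2
[ 0.03946675 -0.185663   -5.1610001 ]
32
d [-1.6  9.4 -6.6] a [ 6.  -0.1 -0.1] now [0.4776 0.257  0.1864] yaw -86.1 z [-0.028  0.438 -0.899] t 5.7 q [-0.28  0.68 -0.08  2.03 -0.93  0.49 -1.  ]
38
d [ -1.6  18.8 -13.6] a [12.  -0.1 -0.1] now [0.4776 0.257  0.1864] yaw -86.1 z [-0.028  0.438 -0.899] t 5.7 q [-0.28  0.68 -0.08  2.03 -0.93  0.49 -1.  ]
```

View pics/l3.png

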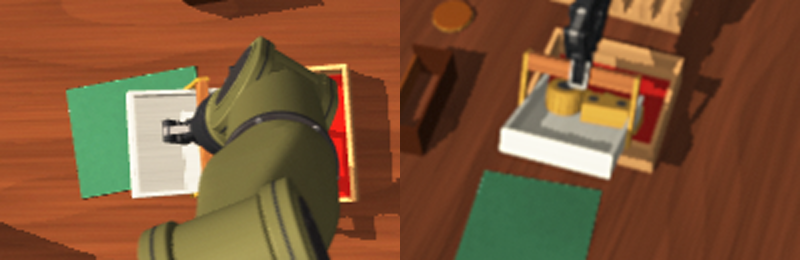

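```bash
python3 -m crank '[{"ax":0,"ay":0,"az":0,"dx":0,"dy":0,"dz":0,"hand":0},{"ax":0,"ay":0,"az":0,"dx":0,"dy":0,"dz":0,"hand":0},{"ax":0,"ay":0,"az":0,"dx":0,"dy":0,"dz":0,"hand":0},{"ax":2,"ay":0,"az":0,"dx":0,"dy":3,"dz":-2,"hand":0},{"ax":4,"ay":0,"az":0,"dx":-1,"dy":6,"dz":-4,"hand":0},{"ax":6,"ay":0,"az":0,"dx":-1,"dy":9,"dz":-6,"hand":0},{"ax":8,"ay":0,"az":0,"dx":-1,"dy":12,"dz":-9,"hand":0},{"ax":10,"ay":0,"az":0,"dx":-1,"dy":15,"dz":-11,"hand":0},{"ax":12,"ay":0,"az":0,"dx":-1,"dy":19,"dz":-13,"hand":0},{"ax":12,"ay":0,"az":0,"dx":-1,"dy":19,"dz":-13,"hand":0},{"ax":12,"ay":0,"az":0,"dx":-1,"dy":19,"dz":-13,"hand":0},{"ax":12,"ay":0,"az":0,"dx":-1,"dy":19,"dz":-13,"hand":0}]' 80
python3 - <<'E'
from h import *
t=cam('top');s=cam('side')
cv2.imwrite('pics/l4.png',np.hstack([cv2.resize(t['bgr'][150:280,100:300],(400,260),interpolation=2),cv2.resize(s['bgr'][200:370,200:400],(400,340),interpolation=2)[:260]]))
rel([.473,.299,.21],Rdown(-86))
E
```

```text
clock: 6.85
tool_pos: [0.4776, 0.2357, 0.19]
orientation: [-0.325, 0.945, 0.033, -0.011]
force: [-0.0, 0.6, -3.9]
finger_gap: 0.0106
gripper_force: 79.6
d [  0.  -62.3  23.3] a [-38.   -0.1   0. ] now [0.4775 0.2358 0.19  ] yaw -85.9 z [-0.042  0.614 -0.788] t 7.0 q [ 0.09  0.75 -0.42  2.06 -0.97  0.45 -0.82]
```

View pics/l4.png

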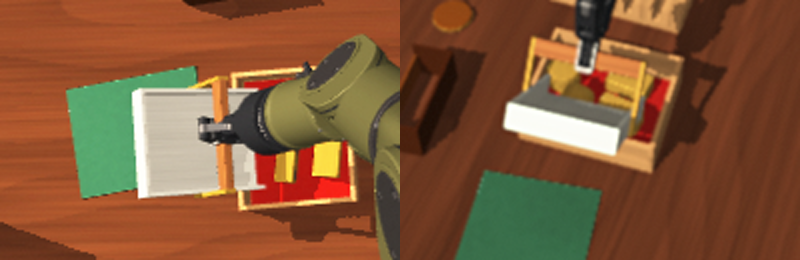

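```bash
python3 -m crank '[{"ax":-2,"ay":0,"az":0,"dx":0,"dy":-4,"dz":0,"hand":0},{"ax":-8,"ay":0,"az":0,"dx":0,"dy":-14,"dz":0,"hand":0},{"ax":-15,"ay":0,"az":0,"dx":0,"dy":-26,"dz":2,"hand":0},{"ax":-22,"ay":0,"az":0,"dx":0,"dy":-40,"dz":6,"hand":0},{"ax":-30,"ay":0,"az":0,"dx":0,"dy":-52,"dz":15,"hand":0},{"ax":-38,"ay":0,"az":0,"dx":0,"dy":-62,"dz":23,"hand":0},{"ax":-38,"ay":0,"az":0,"dx":0,"dy":-62,"dz":23,"hand":0},{"ax":-38,"ay":0,"az":0,"dx":0,"dy":-62,"dz":23,"hand":0}]' 80
python3 - <<'E'
from h import *
rel([.500,.401,.12],Rdown(-81))
E
```

```text
clock: 7.75
tool_pos: [0.4702, 0.3037, 0.2093]
orientation: [-0.001, 0.999, 0.04, -0.0]
force: [-0.2, -0.6, -3.5]
finger_gap: 0.0105
gripper_force: 79.6
d [ 37.5 -94.5  89.5] a [-0.1  0.  -4.5] now [0.4702 0.3037 0.2093] yaw -85.5 z [-0.001  0.001 -1.   ] t 7.8 q [-0.89  0.69  0.4   1.82 -0.39  0.71 -1.76]
```

```bash
python3 -m crank '[{"ax":0,"ay":0,"az":-1,"dx":8,"dy":-20,"dz":0,"hand":0},{"ax":0,"ay":0,"az":-2,"dx":20,"dy":-50,"dz":10,"hand":0},{"ax":0,"ay":0,"az":-4.5,"dx":32,"dy":-80,"dz":40,"hand":0},{"ax":0,"ay":0,"az":-4.5,"dx":35,"dy":-95,"dz":80,"hand":0},{"ax":0,"ay":0,"az":-4.5,"dx":35,"dy":-95,"dz":89,"hand":0},{"ax":0,"ay":0,"az":-4.5,"dx":35,"dy":-95,"dz":89,"hand":0},{"ax":0,"ay":0,"az":-4.5,"dx":35,"dy":-95,"dz":89,"hand":0}]' 80
python3 - <<'E'
from h import *
rel([.500,.401,.086],Rdown(-81))
t=cam('top');h=t['hsv']
m=cv2.inRange(h,(18,120,120),(32,255,255))[180:260,210:285]
for c in cv2.findContours(m,0,2)[0]:
    if cv2.contourArea(c)>8: print(cv2.contourArea(c),np.add(cv2.boundingRect(c),(210,180,0,0)))
E
```

```text
clock: 8.45
tool_pos: [0.5032, 0.3925, 0.1221]
orientation: [0.0, 0.997, 0.072, 0.001]
force: [0.0, -1.0, -3.7]
finger_gap: 0.0107
gripper_force: 79.6
d [-2.  -8.9 36.1] a [ 0.  -0.1 -0.8] now [0.5032 0.3925 0.1221] yaw -81.8 z [ 0.002 -0.    -1.   ] t 8.4 q [-0.92  0.89  0.34  1.64 -0.43  0.68 -1.79]
167.0 [237 220  12  21]
237.5 [256 217  15  22]
154.0 [233 200  13  16]
188.5 [248 187  17  16]
18.5 [216 186   6  31]
9.5 [271 184   4  33]
```

```bash
python3 -m crank '[{"ax":0,"ay":0,"az":-0.8,"dx":-2,"dy":-8,"dz":12,"hand":0},{"ax":0,"ay":0,"az":-0.8,"dx":-2,"dy":-8,"dz":25,"hand":0},{"ax":0,"ay":0,"az":-0.8,"dx":-2,"dy":-8,"dz":32,"hand":0},{"ax":0,"ay":0,"az":-0.8,"dx":-2,"dy":-8,"dz":35,"hand":0},{"ax":0,"ay":0,"az":-0.8,"dx":-2,"dy":-8,"dz":36,"hand":0},{"ax":0,"ay":0,"az":-0.8,"dx":-2,"dy":-8,"dz":36,"hand":0}]' 80; python3 -c "
from h import *
rel([.500,.401,.086],Rdown(-81));print(env.get_state()['force'])"
```

```text
clock: 9.1
tool_pos: [0.4976, 0.4024, 0.0856]
orientation: [-0.0, 0.997, 0.081, -0.001]
force: [-4.9, -1.0, 5.6]
finger_gap: 0.0104
gripper_force: 81.0
d [ 2.2  1.8 -0.4] a [-0.   0.1  0.2] now [0.4976 0.4024 0.0856] yaw -80.8 z [-0.001  0.    -1.   ] t 9.1 q [-0.92  0.94  0.31  1.65 -0.44  0.63 -1.77]
[-4.93874776 -1.00655112  5.59548199]
```

```bash
python3 -m crank '[{"ax":0,"ay":0,"az":0,"dx":0,"dy":0,"dz":0,"hand":0.3},{"ax":0,"ay":0,"az":0,"dx":0,"dy":0,"dz":0,"hand":0.6},{"ax":0,"ay":0,"az":0,"dx":0,"dy":0,"dz":0,"hand":0.6},{"ax":0,"ay":0,"az":0,"dx":0,"dy":0,"dz":-15,"hand":0.6},{"ax":0,"ay":0,"az":0,"dx":0,"dy":0,"dz":-50,"hand":0.6},{"ax":0,"ay":0,"az":0,"dx":0,"dy":0,"dz":-100,"hand":0.6},{"ax":0,"ay":0,"az":0,"dx":0,"dy":0,"dz":-130,"hand":0.6},{"ax":0,"ay":0,"az":0,"dx":0,"dy":40,"dz":-140,"hand":0.6},{"ax":0,"ay":0,"az":0,"dx":0,"dy":90,"dz":-145,"hand":0.6},{"ax":0,"ay":0,"az":0,"dx":0,"dy":140,"dz":-145,"hand":0.6},{"ax":0,"ay":0,"az":0,"dx":0,"dy":190,"dz":-145,"hand":0.6},{"ax":0,"ay":0,"az":0,"dx":0,"dy":190,"dz":-145,"hand":0.6}]' 60
python3 - <<'E'
from h import *
rel([.5,.2,.25],Rdown(-81))
t=cam('top');h=t['hsv'];pickle.dump({k:t[k] for k in('image','vertical_fov','cx','cy','origin','rotation')},open('t5.pkl','wb'))
w=cv2.inRange(h,(0,0,150),(180,60,255));w[:170]=0;w[260:]=0;w[:,215:]=0;w[:,:110]=0
c=max(cv2.findContours(w,0,2)[0],key=cv2.contourArea);r=cv2.minAreaRect(c);print(r,plane(t,*r[0],.02))
print(np.round([plane(t,*p,.033)[:2] for p in cv2.boxPoints(r)],3).tolist())
a=cv2.resize(t['bgr'][160:260,115:275],(640,400),interpolation=2)
b=cv2.resize(t['bgr'][165:225,360:470],None,fx=5.8,fy=5.8,interpolation=2)
print(b.shape)
W=np.zeros((400+200,800,3),np.uint8);W[:250,:400]=cv2.resize(a,(400,250));W[252:252+348,:638]=b[:348];cv2.imwrite('pics/p5.png',W)
E
```

```text
clock: 10.3
tool_pos: [0.5313, 0.2045, 0.2319]
orientation: [0.003, 0.997, 0.073, 0.002]
force: [0.1, -0.1, 0.6]
finger_gap: 0.0511
gripper_force: 0.0
d [-31.5   0.  -18.2] a [ 0.3 -0.2 -0.6] now [0.5313 0.2045 0.2319] yaw -81.6 z [ 0.004 -0.005 -1.   ] t 10.3 q [-0.68  0.66  0.39  1.77 -0.33  0.77 -1.55]
((195.0, 224.5), (6.0, 21.0), 0.0) [0.47112826 0.32256817 0.02      ]
[[0.441, 0.327], [0.5, 0.328], [0.5, 0.311], [0.441, 0.311]]
(348, 638, 3)
```

View pics/p5.png

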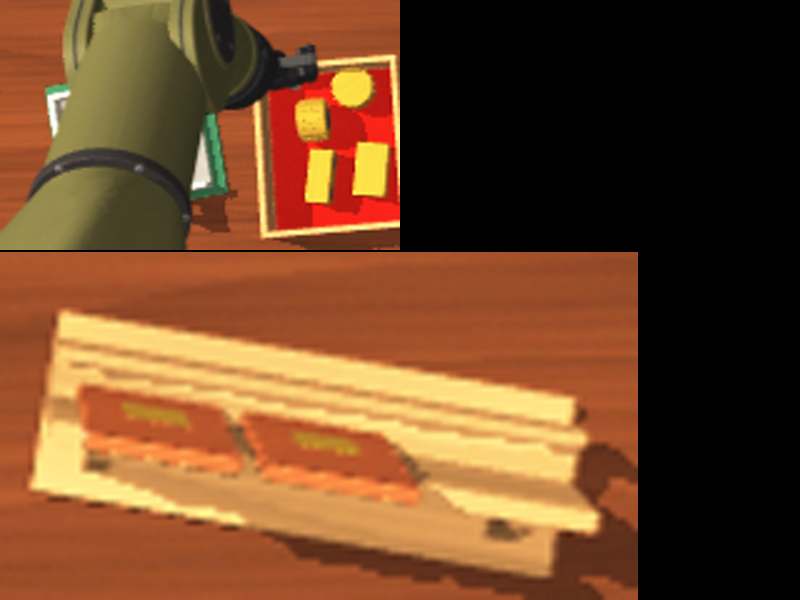

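Run:
```python
from h import *
t=fix(pickle.load(open('t5.pkl','rb')));h=t['hsv']
for x in (385,390,412,425):
    print(x,[tuple(int(a) for a in h[y,x]) for y in range(187,212)])
s=fix(pickle.load(open('side.pkl','rb')))
# ledge base far top edge etc: yaw from board line
for p in(((60,312),(575,398)),((30,488),(245,525))):
    a,b=[plane(t,360+q[0]/5.8,165+(q[1]-252)/5.8,.01)[:2] for q in p];print(a,b,np.degrees(np.arctan2(a[0]-b[0],a[1]-b[1])))
```

```text
385 [(20, 138, 249), (18, 145, 245), (15, 160, 232), (9, 198, 179), (12, 195, 182), (19, 199, 186), (18, 197, 184), (9, 195, 188), (9, 195, 184), (9, 195, 183), (9, 195, 167), (14, 174, 253), (12, 183, 249), (16, 164, 250), (16, 156, 224), (15, 157, 209), (15, 155, 206), (15, 155, 210), (16, 154, 220), (24, 118, 254), (24, 114, 255), (24, 120, 254), (13, 166, 175), (9, 186, 166), (10, 189, 169)]
390 [(15, 158, 216), (21, 133, 252), (18, 147, 244), (12, 172, 221), (9, 196, 180), (15, 195, 183), (19, 196, 185), (16, 196, 185), (9, 194, 185), (9, 194, 185), (9, 195, 184), (8, 195, 182), (12, 185, 250), (12, 184, 248), (12, 181, 233), (16, 155, 227), (15, 156, 222), (15, 157, 205), (15, 154, 208), (15, 156, 213), (15, 154, 217), (17, 146, 241), (24, 120, 254), (13, 166, 166), (10, 187, 169)]
412 [(15, 158, 199), (19, 142, 246), (20, 135, 251), (17, 150, 238), (15, 155, 222), (22, 127, 253), (19, 145, 246), (11, 187, 200), (9, 198, 179), (17, 198, 185), (19, 197, 185), (16, 197, 206), (9, 197, 189), (9, 196, 185), (9, 196, 186), (9, 193, 222), (12, 184, 249), (12, 187, 248), (12, 172, 202), (15, 156, 226), (15, 154, 222), (15, 155, 220), (15, 155, 220), (15, 157, 205), (15, 155, 205)]
425 [(22, 130, 253), (22, 128, 253), (15, 154, 228), (16, 153, 231), (21, 132, 252), (18, 139, 247), (16, 157, 223), (23, 123, 254), (22, 130, 253), (11, 180, 222), (8, 195, 182), (9, 194, 184), (9, 195, 182), (9, 193, 186), (9, 193, 184), (9, 194, 183), (8, 195, 182), (9, 195, 182), (12, 186, 250), (12, 185, 247), (11, 183, 229), (15, 154, 225), (15, 154, 225), (15, 156, 219), (15, 155, 222)]
[ 0.59998727 -0.17949884] [ 0.55027696 -0.43077721] 11.190312885807607
[ 0.51288529 -0.1615051 ] [ 0.49188601 -0.26608686] 11.353613737660844
```

```bash
cat > strips.py <<'E'
from h import *
def strips(t,z=.1275):
    h=t['hsv'];m=cv2.inRange(h,(10,165,225),(14,215,255))[180:225,365:470]
    out=[]
    n,l,st,ce=cv2.connectedComponentsWithStats(m)
    for i in range(1,n):
        if st[i,4]<25: continue
        ys,xs=np.where(l==i);xs=xs+365.;ys=ys+180.
        a,b=np.polyfit(xs,ys,1); x0,x1=xs.min()-.5,xs.max()+.5
        P=[plane(t,x,a*x+b,z) for x in(x0,x1)];c=(P[0]+P[1])/2
        print(st[i],'ends',np.round(P,4)[:,:2].tolist(),'c',np.round(c,4),'len',np.linalg.norm(P[0]-P[1]).round(4),'yaw',np.degrees(np.arctan2(P[0][0]-P[1][0],P[0][1]-P[1][1])).round(1))
E
python3 - <<'E'
from strips import *
strips(fix(pickle.load(open('t5.pkl','rb'))))
strips(fix(pickle.load(open('top.pkl','rb'))))
s=fix(pickle.load(open('side.pkl','rb')))
for p in ((.535,-.1846),(.5207,-.27)): print(proj(s,[*p,.1275]))
h=s['hsv'];m=cv2.inRange(h,(3,150,120),(13,255,255))[100:180,300:380]
n,l,st,ce=cv2.connectedComponentsWithStats(m)
for i in range(1,n):
    if st[i,4]>15: print(st[i]+[300,100,0,0,0])
E
```

```text
[ 9 15 28  8 73] ends [[0.5246, -0.1733], [0.5095, -0.2455]] c [ 0.5171 -0.2094  0.1275] len 0.0737 yaw 11.8
[39 21 28  8 75] ends [[0.5084, -0.2506], [0.4943, -0.3226]] c [ 0.5014 -0.2866  0.1275] len 0.0733 yaw 11.0
[ 9 15 27  8 68] ends [[0.5245, -0.1733], [0.5099, -0.2429]] c [ 0.5172 -0.2081  0.1275] len 0.0711 yaw 11.8
[40 22 27  6 68] ends [[0.5078, -0.2532], [0.4948, -0.3226]] c [ 0.5013 -0.2879  0.1275] len 0.0706 yaw 10.6
[324.731663   139.45923755]
[337.29917595 124.7023664 ]
[315 115  42  47 237]
[308 167  21   9  22]
```

```bash
cat >> h.py <<'E'
YL=-11.3
lx=np.array([np.cos(np.radians(YL)),np.sin(np.radians(YL)),0]);zp=-np.sin(np.radians(20))*lx+np.array([0,0,np.cos(np.radians(20))])
C=[np.array([.517,-.209,.1275]),np.array([.501,-.287,.1275])]
E
python3 -c "
from h import *
print(lx,zp)
rel(C[0]+zp*.07,Rdown(YL,-20));rel([.5,-.1,.25],Rdown(YL))"
```

```text
[ 0.98061466 -0.19594614  0.        ] [-0.33538997  0.06701753  0.93969262]
d [-99.3 403.4  38.8] a [-17.2  12.2 -69.2] now [0.5305 0.2096 0.2315] yaw -81.3 z [ 0.003 -0.002 -1.   ] t 10.3 q [-0.68  0.66  0.39  1.77 -0.33  0.77 -1.55]
d [-76.9 301.4 -18.1] a [  0.2  -0.1 -70. ] now [0.5305 0.2096 0.2315] yaw -81.3 z [ 0.003 -0.002 -1.   ] t 10.3 q [-0.68  0.66  0.39  1.77 -0.33  0.77 -1.55]
```

```bash
python3 -m crank '[{"ax":0,"ay":0,"az":-7,"dx":-8,"dy":30,"dz":-5,"hand":0.5},{"ax":0,"ay":0,"az":-14,"dx":-16,"dy":60,"dz":-10,"hand":0.5},{"ax":0,"ay":0,"az":-21,"dx":-24,"dy":90,"dz":-18,"hand":0.5},{"ax":0,"ay":0,"az":-28,"dx":-32,"dy":120,"dz":-18,"hand":0.5},{"ax":0,"ay":0,"az":-35,"dx":-40,"dy":150,"dz":-18,"hand":0.5},{"ax":0,"ay":0,"az":-42,"dx":-48,"dy":180,"dz":-18,"hand":0.5},{"ax":0,"ay":0,"az":-49,"dx":-56,"dy":210,"dz":-18,"hand":0.5},{"ax":0,"ay":0,"az":-56,"dx":-64,"dy":240,"dz":-18,"hand":0.5},{"ax":0,"ay":0,"az":-63,"dx":-72,"dy":270,"dz":-18,"hand":0.5},{"ax":0,"ay":0,"az":-70,"dx":-77,"dy":301,"dz":-18,"hand":0.5},{"ax":0,"ay":0,"az":-70,"dx":-77,"dy":301,"dz":-18,"hand":0.5},{"ax":0,"ay":0,"az":-70,"dx":-77,"dy":301,"dz":-18,"hand":0.5}]' 40; python3 -c "
from h import *
from strips import *
t=cam('top');strips(t)
rel(C[0]+zp*.06,Rdown(YL,-20))"
```

```text
clock: 11.55
tool_pos: [0.5018, -0.0943, 0.2482]
orientation: [0.0, 0.771, 0.637, 0.001]
force: [0.1, 1.4, 0.5]
finger_gap: 0.0429
gripper_force: 0.0
[19 18 17  5 43] ends [[0.5192, -0.1991], [0.51, -0.2429]] c [ 0.5146 -0.221   0.1275] len 0.0447 yaw 11.8
[40 22 27  6 64] ends [[0.508, -0.2532], [0.4948, -0.3226]] c [ 0.5014 -0.2879  0.1275] len 0.0706 yaw 10.8
d [-110.9   16.    64. ] a [-19.9  -0.2   0.5] now [ 0.5018 -0.0931  0.2481] yaw -10.8 z [ 0.002  0.001 -1.   ] t 11.6 q [ 0.11  0.53 -0.03  1.91  0.02  0.7  -0.12]
```

```bash
python3 -m crank '[{"ax":-6,"ay":0,"az":0,"dx":-35,"dy":4,"dz":0,"hand":0.5},{"ax":-12,"ay":0,"az":0,"dx":-70,"dy":8,"dz":20,"hand":0.5},{"ax":-18,"ay":0,"az":0.5,"dx":-100,"dy":14,"dz":40,"hand":0.5},{"ax":-20,"ay":0,"az":0.5,"dx":-111,"dy":16,"dz":60,"hand":0.5},{"ax":-20,"ay":0,"az":0.5,"dx":-111,"dy":16,"dz":64,"hand":0.5},{"ax":-20,"ay":0,"az":0.5,"dx":-111,"dy":16,"dz":64,"hand":0.5},{"ax":-20,"ay":0,"az":0.5,"dx":-111,"dy":16,"dz":64,"hand":0.5}]' 40; python3 -c "
from h import *
rel(C[0]-zp*.027,Rdown(YL,-20))"
```

```text
clock: 12.3
tool_pos: [0.4988, -0.2072, 0.1898]
orientation: [0.13, 0.762, 0.626, 0.107]
force: [-0.8, -0.3, 0.2]
finger_gap: 0.0427
gripper_force: 0.0
d [ 1.8 -3.2 91.8] a [-0.6 -0.   0.1] now [ 0.4988 -0.2072  0.1898] yaw -11.2 z [ 0.326 -0.065 -0.943] t 12.3 q [ 0.43  0.59 -0.14  2.19  0.95  0.05 -0.81]
```

```bash
python3 -m crank '[{"ax":-0.6,"ay":0,"az":0,"dx":2,"dy":-3,"dz":20,"hand":0.5},{"ax":-0.6,"ay":0,"az":0,"dx":2,"dy":-3,"dz":45,"hand":0.5},{"ax":-0.6,"ay":0,"az":0,"dx":2,"dy":-3,"dz":70,"hand":0.5},{"ax":-0.6,"ay":0,"az":0,"dx":2,"dy":-3,"dz":85,"hand":0.5},{"ax":-0.6,"ay":0,"az":0,"dx":2,"dy":-3,"dz":91,"hand":0.5},{"ax":-0.6,"ay":0,"az":0,"dx":2,"dy":-3,"dz":91,"hand":0.5},{"ax":-0.6,"ay":0,"az":0,"dx":2,"dy":-3,"dz":91,"hand":0.5}]' 40; python3 -c "
from h import *
rel(C[0]-zp*.027,Rdown(YL,-20))"
```

```text
clock: 13.0
tool_pos: [0.5249, -0.211, 0.1024]
orientation: [0.133, 0.761, 0.625, 0.109]
force: [-0.4, 0.1, 0.5]
finger_gap: 0.0428
gripper_force: 0.0
d [0.4 1.  0.6] a [-0.2 -0.   0. ] now [ 0.5249 -0.211   0.1024] yaw -11.3 z [ 0.333 -0.066 -0.941] t 13.0 q [ 0.65  0.83 -0.53  2.17  1.99  0.37 -1.8 ]
```

```bash
python3 -m crank '[{"ax":0,"ay":0,"az":0,"dx":0,"dy":1,"dz":0,"hand":0.3},{"ax":0,"ay":0,"az":0,"dx":0,"dy":1,"dz":0,"hand":0.2},{"ax":0,"ay":0,"az":0,"dx":0,"dy":1,"dz":0,"hand":0},{"ax":0,"ay":0,"az":0,"dx":0,"dy":1,"dz":0,"hand":0},{"ax":0,"ay":0,"az":0,"dx":0,"dy":1,"dz":0,"hand":0},{"ax":0,"ay":0,"az":0,"dx":0,"dy":1,"dz":0,"hand":0}]' 40; python3 -c "
from h import *
print(env.get_state()['force'],env.get_state()['ft_torque']);rel(C[0]-zp*.027,Rdown(YL,-20))"
```

```text
clock: 13.6
tool_pos: [0.5263, -0.2129, 0.105]
orientation: [0.136, 0.761, 0.625, 0.11]
force: [-2.4, 0.2, 8.7]
finger_gap: 0.0077
gripper_force: 40.3
[-2.40671463  0.24361618  8.72720407] [-0.05145022  0.26652074 -0.03801624]
d [ 2.  -1.6  2.4] a [0.1 0.1 0.1] now [ 0.5263 -0.2129  0.105 ] yaw -11.2 z [ 0.336 -0.07  -0.939] t 13.6 q [ 0.65  0.83 -0.53  2.17  1.99  0.36 -1.8 ]
```

```bash
python3 -m crank '[{"ax":0,"ay":0,"az":0,"dx":0,"dy":0,"dz":-5,"hand":0},{"ax":0,"ay":0,"az":0,"dx":0,"dy":0,"dz":-15,"hand":0},{"ax":0,"ay":0,"az":0,"dx":0,"dy":0,"dz":-30,"hand":0},{"ax":0,"ay":0,"az":0,"dx":0,"dy":0,"dz":-50,"hand":0},{"ax":0,"ay":0,"az":0,"dx":0,"dy":0,"dz":-70,"hand":0},{"ax":3,"ay":0,"az":0,"dx":0,"dy":0,"dz":-90,"hand":0},{"ax":8,"ay":0,"az":0,"dx":0,"dy":0,"dz":-105,"hand":0},{"ax":14,"ay":0,"az":0,"dx":0,"dy":0,"dz":-115,"hand":0},{"ax":20,"ay":0,"az":0,"dx":0,"dy":0,"dz":-120,"hand":0},{"ax":20,"ay":0,"az":0,"dx":0,"dy":0,"dz":-120,"hand":0},{"ax":20,"ay":0,"az":0,"dx":0,"dy":0,"dz":-120,"hand":0}]' 40; python3 -c "
from h import *
print(env.get_state()['force']);rel([.4615,-.044,.22],Rdown(.6))"
```

```text
clock: 14.7
tool_pos: [0.4866, -0.2024, 0.219]
orientation: [-0.001, 0.773, 0.635, 0.001]
force: [1.6, -1.1, -0.8]
finger_gap: 0.0074
gripper_force: 39.2
[ 1.63439536 -1.06703574 -0.81297649]
d [150.5 -55.3  -0.5] a [ -0.   -0.2 -11.8] now [ 0.4866 -0.2024  0.219 ] yaw -11.2 z [ 0.     0.003 -1.   ] t 14.7 q [ 0.74  0.68 -0.73  1.87  0.61  0.82 -0.5 ]
```

```bash
python3 -m crank '[{"ax":0,"ay":0,"az":-2,"dx":15,"dy":-5,"dz":0,"hand":0},{"ax":0,"ay":0,"az":-4,"dx":40,"dy":-15,"dz":0,"hand":0},{"ax":0,"ay":0,"az":-7,"dx":75,"dy":-28,"dz":0,"hand":0},{"ax":0,"ay":0,"az":-10,"dx":110,"dy":-42,"dz":0,"hand":0},{"ax":0,"ay":0,"az":-11.8,"dx":140,"dy":-52,"dz":15,"hand":0},{"ax":0,"ay":0,"az":-11.8,"dx":150,"dy":-55,"dz":40,"hand":0},{"ax":0,"ay":0,"az":-11.8,"dx":150.5,"dy":-55,"dz":60,"hand":0},{"ax":0,"ay":0,"az":-11.8,"dx":150.5,"dy":-55,"dz":65,"hand":0},{"ax":0,"ay":0,"az":-11.8,"dx":150.5,"dy":-55,"dz":65,"hand":0}]' 40
python3 - <<'E'
from h import *
s=cam('side');t=cam('top');st=env.get_state();print(st['force'])
for i in range(3):
    vision.camera('top');rel([.4615,-.044,.093],Rdown(.6))
W=np.zeros((600,800,3),np.uint8)
W[:300,:400]=cv2.resize(t['bgr'][150:255,280:420],(400,300),interpolation=2)
b=cv2.resize(s['bgr'][130:250,250:370],(580,580),interpolation=2)
W[:400,400:800]=cv2.resize(b,(400,400));cv2.imwrite('pics/p6.png',W[:400])
E
```

```text
clock: 15.6
tool_pos: [0.4603, -0.0462, 0.1508]
orientation: [-0.0, 0.704, 0.71, -0.001]
force: [-1.2, -0.5, -0.2]
finger_gap: 0.0076
gripper_force: 39.3
[ 0.70410304  0.50364308 -0.4377783 ]
d [ 2.6 -0.2 58.8] a [ 0.   0.1 -0.2] now [ 0.4617 -0.0465  0.1518] yaw 0.4 z [ 0.001 -0.001 -1.   ] t 15.8 q [ 0.39  0.72 -0.64  2.12  0.81  0.57 -0.83]
d [ 2.7 -0.3 58.7] a [ 0.1  0.1 -0.2] now [ 0.4618 -0.0466  0.1517] yaw 0.4 z [ 0.001 -0.001 -1.   ] t 15.8 q [ 0.39  0.72 -0.64  2.12  0.81  0.57 -0.83]
d [ 2.7 -0.3 58.7] a [ 0.   0.1 -0.2] now [ 0.4617 -0.0466  0.1517] yaw 0.4 z [ 0.001 -0.001 -1.   ] t 15.8 q [ 0.39  0.72 -0.64  2.12  0.81  0.57 -0.83]
```

View pics/p6.png

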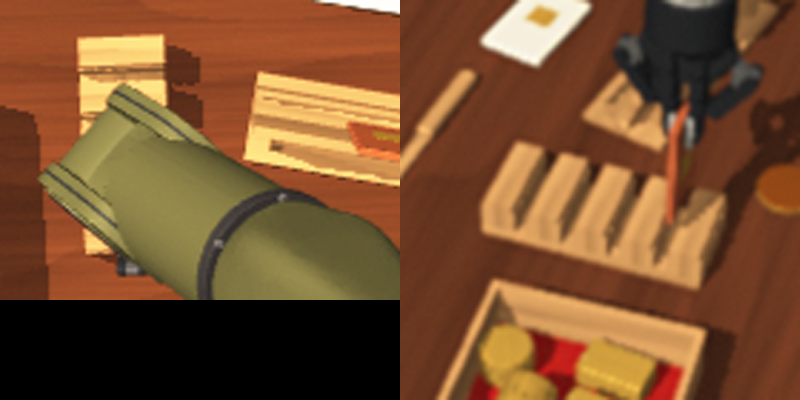

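```bash
python3 -m crank '[{"ax":0,"ay":0,"az":0,"dx":2.5,"dy":0,"dz":10,"hand":0},{"ax":0,"ay":0,"az":0,"dx":2.5,"dy":0,"dz":20,"hand":0},{"ax":0,"ay":0,"az":0,"dx":2.5,"dy":0,"dz":28,"hand":0},{"ax":0,"ay":0,"az":0,"dx":2.5,"dy":0,"dz":34,"hand":0},{"ax":0,"ay":0,"az":0,"dx":2.5,"dy":0,"dz":40,"hand":0},{"ax":0,"ay":0,"az":0,"dx":2.5,"dy":0,"dz":40,"hand":0}]' 40; python3 -c "
from h import *
print(env.get_state()['force'],env.get_state()['ft_torque']);rel([.4615,-.044,.093],Rdown(.6))"
```

```text
clock: 16.45
tool_pos: [0.4615, -0.0436, 0.1102]
orientation: [-0.0, 0.704, 0.71, -0.001]
force: [1.2, 0.1, -0.1]
finger_gap: 0.0075
gripper_force: 42.1
[ 1.20565734  0.09691471 -0.14331308] [ 0.04649631 -0.30175794  0.09436551]
d [-0.4  0.1 17.2] a [-0.1  0.1 -0.1] now [ 0.4615 -0.0436  0.1102] yaw 0.5 z [-0.001 -0.001 -1.   ] t 16.4 q [ 0.32  0.78 -0.54  2.14  0.93  0.47 -0.94]
```

```bash
python3 -m crank '[{"ax":0,"ay":0,"az":0,"dx":0,"dy":0,"dz":5,"hand":0},{"ax":0,"ay":0,"az":0,"dx":0,"dy":0,"dz":10,"hand":0},{"ax":0,"ay":0,"az":0,"dx":0,"dy":0,"dz":14,"hand":0},{"ax":0,"ay":0,"az":0,"dx":0,"dy":0,"dz":16,"hand":0},{"ax":0,"ay":0,"az":0,"dx":0,"dy":0,"dz":16,"hand":0}]' 40; python3 -c "
from h import *
print(env.get_state()['force'],env.get_state()['ft_torque']);rel([.4615,-.044,.093],Rdown(.6))"
```

```text
clock: 16.95
tool_pos: [0.4614, -0.0438, 0.0952]
orientation: [0.001, 0.704, 0.71, -0.001]
force: [1.1, -0.2, 6.4]
finger_gap: 0.0075
gripper_force: 43.1
[ 1.08380481 -0.16930641  6.36331215] [ 0.03260765 -0.12283741  0.0122031 ]
d [-0.2  0.1  2.2] a [-0.   0.1 -0.1] now [ 0.4614 -0.0438  0.0952] yaw 0.5 z [-0.    -0.002 -1.   ] t 16.9 q [ 0.3   0.8  -0.49  2.15  0.98  0.43 -0.99]
```

```bash
python3 -m crank '[{"ax":0,"ay":0,"az":0,"dx":0,"dy":0,"dz":2,"hand":0},{"ax":0,"ay":0,"az":0,"dx":0,"dy":0,"dz":2,"hand":0},{"ax":0,"ay":0,"az":0,"dx":0,"dy":0,"dz":2,"hand":0.2},{"ax":0,"ay":0,"az":0,"dx":0,"dy":0,"dz":0,"hand":0.4},{"ax":0,"ay":0,"az":0,"dx":0,"dy":0,"dz":0,"hand":0.5},{"ax":0,"ay":0,"az":0,"dx":0,"dy":0,"dz":-15,"hand":0.5},{"ax":0,"ay":0,"az":0,"dx":0,"dy":0,"dz":-50,"hand":0.5},{"ax":0,"ay":0,"az":0,"dx":0,"dy":0,"dz":-95,"hand":0.5},{"ax":0,"ay":0,"az":0,"dx":0,"dy":0,"dz":-130,"hand":0.5},{"ax":0,"ay":0,"az":0,"dx":0,"dy":0,"dz":-130,"hand":0.5}]' 40; python3 -c "
from h import *
from strips import *
t=cam('top');strips(t)
rel(C[1]+zp*.06,Rdown(YL,-20))
s=cam('side')
h=s['hsv'];m=cv2.inRange(h,(3,150,90),(13,255,255))[130:225,270:365]
n,l,st,ce=cv2.connectedComponentsWithStats(m)
for i in range(1,n):
    if st[i,4]>15: print(st[i]+[270,130,0,0,0])
for p in ([.4615,-.009,.12],[.4615,-.079,.12],[.4615,-.009,.042]): print(proj(s,p))
"
```

```text
clock: 17.95
tool_pos: [0.4636, -0.0431, 0.2284]
orientation: [0.003, 0.704, 0.71, 0.002]
force: [0.4, 0.2, 0.0]
finger_gap: 0.0425
gripper_force: 0.0
[39 21 28  7 69] ends [[0.5086, -0.2507], [0.4945, -0.3226]] c [ 0.5016 -0.2866  0.1275] len 0.0733 yaw 11.1
d [-239.2   16.7   42.9] a [-19.8  -2.   11.6] now [ 0.4623 -0.0438  0.2264] yaw 0.4 z [ 0.003 -0.001 -1.   ] t 18.0 q [ 0.49  0.61 -0.78  2.04  0.63  0.74 -0.68]
[ 270  130   95   95 4619]
[329 134  10  12  40]
[329.19248239 183.97679534]
[336.60156655 168.38204847]
[328.11071922 202.28319034]
```

```bash
python3 -m crank '[{"ax":0,"ay":0,"az":2,"dx":-30,"dy":2,"dz":0,"hand":0.5},{"ax":0,"ay":0,"az":5,"dx":-65,"dy":4,"dz":0,"hand":0.5},{"ax":0,"ay":0,"az":8,"dx":-105,"dy":7,"dz":0,"hand":0.5},{"ax":0,"ay":0,"az":11,"dx":-145,"dy":10,"dz":0,"hand":0.5},{"ax":-3,"ay":0,"az":11.7,"dx":-185,"dy":13,"dz":0,"hand":0.5},{"ax":-8,"ay":-1,"az":11.7,"dx":-215,"dy":15,"dz":10,"hand":0.5},{"ax":-14,"ay":-1.5,"az":11.7,"dx":-235,"dy":16,"dz":25,"hand":0.5},{"ax":-19.8,"ay":-2,"az":11.7,"dx":-239,"dy":17,"dz":43,"hand":0.5},{"ax":-19.8,"ay":-2,"az":11.7,"dx":-239,"dy":17,"dz":43,"hand":0.5},{"ax":-19.8,"ay":-2,"az":11.7,"dx":-239,"dy":17,"dz":43,"hand":0.5},{"ax":-19.8,"ay":-2,"az":11.7,"dx":-239,"dy":17,"dz":43,"hand":0.5}]' 40; python3 -c "
from h import *
rel(C[1]-zp*.027,Rdown(YL,-20))"
```

```text
clock: 19.15
tool_pos: [0.4802, -0.282, 0.1812]
orientation: [0.132, 0.762, 0.625, 0.108]
force: [0.1, 0.4, 0.3]
finger_gap: 0.0428
gripper_force: 0.0
d [-0.8  2.2 84.8] a [-0.3  0.   0. ] now [ 0.4802 -0.282   0.1812] yaw -11.3 z [ 0.33  -0.066 -0.942] t 19.1 q [ 0.72  0.64 -0.34  2.14  1.06  0.12 -0.76]
```

```bash
python3 -m crank '[{"ax":0,"ay":0,"az":0,"dx":-1,"dy":2,"dz":20,"hand":0.5},{"ax":0,"ay":0,"az":0,"dx":-1,"dy":2,"dz":45,"hand":0.5},{"ax":0,"ay":0,"az":0,"dx":-1,"dy":2,"dz":70,"hand":0.5},{"ax":0,"ay":0,"az":0,"dx":-1,"dy":2,"dz":84,"hand":0.5},{"ax":0,"ay":0,"az":0,"dx":-1,"dy":2,"dz":84,"hand":0.5},{"ax":0,"ay":0,"az":0,"dx":-1,"dy":2,"dz":84,"hand":0.5}]' 40; python3 -c "
from h import *
print(env.get_state()['force']);rel(C[1]-zp*.027,Rdown(YL,-20))"
```

```text
clock: 19.75
tool_pos: [0.51, -0.2893, 0.1033]
orientation: [0.132, 0.762, 0.624, 0.109]
force: [-0.3, 0.2, -0.4]
finger_gap: 0.0427
gripper_force: 0.0
[-0.31549143  0.20586103 -0.44425277]
d [ 0.5 -0.4  1.1] a [-0.2 -0.  -0.1] now [ 0.51   -0.2893  0.1033] yaw -11.4 z [ 0.332 -0.065 -0.941] t 19.8 q [ 0.79  0.84 -0.49  2.1   1.85  0.26 -1.5 ]
```

```bash
python3 -m crank '[{"ax":0,"ay":0,"az":0,"dx":0,"dy":0,"dz":0,"hand":0.3},{"ax":0,"ay":0,"az":0,"dx":0,"dy":0,"dz":0,"hand":0.2},{"ax":0,"ay":0,"az":0,"dx":0,"dy":0,"dz":0,"hand":0},{"ax":0,"ay":0,"az":0,"dx":0,"dy":0,"dz":0,"hand":0},{"ax":0,"ay":0,"az":0,"dx":0,"dy":0,"dz":0,"hand":0},{"ax":0,"ay":0,"az":0,"dx":0,"dy":0,"dz":-5,"hand":0},{"ax":0,"ay":0,"az":0,"dx":0,"dy":0,"dz":-15,"hand":0},{"ax":0,"ay":0,"az":0,"dx":0,"dy":0,"dz":-32,"hand":0},{"ax":0,"ay":0,"az":0,"dx":0,"dy":0,"dz":-52,"hand":0},{"ax":0,"ay":0,"az":0,"dx":0,"dy":0,"dz":-75,"hand":0},{"ax":2,"ay":0,"az":0,"dx":0,"dy":0,"dz":-95,"hand":0},{"ax":5,"ay":0,"az":0,"dx":0,"dy":0,"dz":-110,"hand":0}]' 40; python3 -c "
from h import *
print(env.get_state()['force']);rel([.5515,-.044,.22],Rdown(.6))"
```

```text
clock: 20.95
tool_pos: [0.4721, -0.2825, 0.2052]
orientation: [0.101, 0.767, 0.629, 0.08]
force: [0.9, -2.1, -3.8]
finger_gap: 0.0077
gripper_force: 39.9
[ 0.89979098 -2.1422949  -3.77516573]
d [249.4  34.   -7.4] a [ 14.7   1.8 -11.8] now [ 0.4721 -0.2825  0.2052] yaw -11.3 z [ 0.25  -0.054 -0.967] t 20.9 q [ 0.93  0.65 -0.69  2.05  0.91  0.45 -0.61]
```

```bash
python3 -m crank '[{"ax":3,"ay":0,"az":-2,"dx":5,"dy":8,"dz":-15,"hand":0},{"ax":7,"ay":0.5,"az":-4,"dx":20,"dy":18,"dz":-17,"hand":0},{"ax":11,"ay":1,"az":-6,"dx":50,"dy":26,"dz":-17,"hand":0},{"ax":14.7,"ay":1.5,"az":-8,"dx":90,"dy":34,"dz":-17,"hand":0},{"ax":14.7,"ay":1.8,"az":-10,"dx":130,"dy":34,"dz":-17,"hand":0},{"ax":14.7,"ay":1.8,"az":-11.8,"dx":170,"dy":34,"dz":-17,"hand":0},{"ax":14.7,"ay":1.8,"az":-11.8,"dx":210,"dy":34,"dz":-17,"hand":0},{"ax":14.7,"ay":1.8,"az":-11.8,"dx":240,"dy":34,"dz":-15,"hand":0},{"ax":14.7,"ay":1.8,"az":-11.8,"dx":249,"dy":34,"dz":-8,"hand":0},{"ax":14.7,"ay":1.8,"az":-11.8,"dx":249,"dy":34,"dz":-8,"hand":0},{"ax":14.7,"ay":1.8,"az":-11.8,"dx":249,"dy":34,"dz":-8,"hand":0}]' 40; python3 -c "
from h import *
vision.camera('top');vision.camera('top')
print(env.get_state()['force']);rel([.5515,-.044,.093],Rdown(.6))"
```

```text
clock: 22.05
tool_pos: [0.5535, -0.0474, 0.2204]
orientation: [0.003, 0.705, 0.709, 0.001]
force: [0.3, 0.5, -0.6]
finger_gap: 0.0076
gripper_force: 40.0
[-0.42903119 -0.07450224 -0.24096508]
d [  4.1  -3.  127.6] a [ 0.4  0.1 -0.3] now [ 0.5536 -0.0479  0.2206] yaw 0.3 z [ 0.007 -0.002 -1.   ] t 22.1 q [ 0.48  0.74 -0.83  1.79  0.68  0.91 -0.65]
```

```bash
python3 -m crank '[{"ax":0.4,"ay":0,"az":0,"dx":4,"dy":-2,"dz":20,"hand":0},{"ax":0.4,"ay":0,"az":0,"dx":4,"dy":-2.5,"dz":45,"hand":0},{"ax":0.4,"ay":0,"az":0,"dx":4,"dy":-3,"dz":65,"hand":0},{"ax":0.4,"ay":0,"az":0,"dx":4,"dy":-3,"dz":75,"hand":0},{"ax":0.4,"ay":0,"az":0,"dx":4,"dy":-3,"dz":80,"hand":0},{"ax":0.4,"ay":0,"az":0,"dx":4,"dy":-3,"dz":80,"hand":0},{"ax":0.4,"ay":0,"az":0,"dx":4,"dy":-3,"dz":80,"hand":0}]' 40; python3 -c "
from h import *
vision.camera('top')
print(env.get_state()['force']);rel([.5515,-.044,.093],Rdown(.6))"
```

```text
clock: 22.85
tool_pos: [0.5522, -0.0417, 0.1416]
orientation: [0.001, 0.704, 0.71, 0.001]
force: [0.5, 0.1, -0.8]
finger_gap: 0.0071
gripper_force: 40.0
[-0.1649132  -0.27556559  0.08708555]
d [-2.4 -0.9 48.7] a [ 0.1  0.  -0.2] now [ 0.5523 -0.0416  0.1417] yaw 0.4 z [ 0.002 -0.    -1.   ] t 22.9 q [ 0.41  0.84 -0.74  1.86  0.81  0.77 -0.77]
```

```bash
python3 -m crank '[{"ax":0,"ay":0,"az":0,"dx":-2,"dy":-1,"dz":8,"hand":0},{"ax":0,"ay":0,"az":0,"dx":-2,"dy":-1,"dz":16,"hand":0},{"ax":0,"ay":0,"az":0,"dx":-2,"dy":-1,"dz":24,"hand":0},{"ax":0,"ay":0,"az":0,"dx":-2,"dy":-1,"dz":30,"hand":0},{"ax":0,"ay":0,"az":0,"dx":-2,"dy":-1,"dz":30,"hand":0}]' 40; python3 -c "
from h import *
print(env.get_state()['force'],env.get_state()['ft_torque']);rel([.5515,-.044,.093],Rdown(.6))"
```

```text
clock: 23.4
tool_pos: [0.551, -0.0436, 0.1099]
orientation: [0.0, 0.704, 0.71, 0.0]
force: [2.3, 0.5, -2.0]
finger_gap: 0.0073
gripper_force: 40.5
[ 2.29497244  0.54182193 -1.98731331] [ 0.05738685 -0.57800183  0.06073174]
d [-0.4  0.5 16.9] a [ 0.   0.  -0.1] now [ 0.551  -0.0436  0.1099] yaw 0.5 z [ 0.001 -0.    -1.   ] t 23.4 q [ 0.39  0.88 -0.7   1.88  0.87  0.71 -0.81]
```

```bash
python3 -m crank '[{"ax":0,"ay":0,"az":0,"dx":0,"dy":1,"dz":5,"hand":0},{"ax":0,"ay":0,"az":0,"dx":0,"dy":1,"dz":10,"hand":0},{"ax":0,"ay":0,"az":0,"dx":0,"dy":1,"dz":14,"hand":0},{"ax":0,"ay":0,"az":0,"dx":0,"dy":1,"dz":16,"hand":0},{"ax":0,"ay":0,"az":0,"dx":0,"dy":1,"dz":17,"hand":0},{"ax":0,"ay":0,"az":0,"dx":0,"dy":1,"dz":17,"hand":0}]' 40; python3 -c "
from h import *
print(env.get_state()['force'],env.get_state()['ft_torque']);rel([.5515,-.044,.093],Rdown(.6))"
```

```text
clock: 24.0
tool_pos: [0.5516, -0.0437, 0.0959]
orientation: [0.001, 0.704, 0.71, -0.0]
force: [-4.5, -1.0, 19.3]
finger_gap: 0.0073
gripper_force: 43.6
[-4.51180507 -1.03182999 19.2573022 ] [-0.21761159  1.2234562  -0.01255362]
d [-0.3 -0.1  2.9] a [ 0.1  0.1 -0.1] now [ 0.5516 -0.0437  0.0959] yaw 0.5 z [ 0.001 -0.002 -1.   ] t 24.0 q [ 0.38  0.9  -0.68  1.89  0.89  0.69 -0.84]
```

```bash
python3 -m crank '[{"ax":0,"ay":0,"az":0,"dx":0,"dy":0,"dz":-1,"hand":0.2},{"ax":0,"ay":0,"az":0,"dx":0,"dy":0,"dz":-1,"hand":0.3},{"ax":0,"ay":0,"az":0,"dx":0,"dy":0,"dz":-1,"hand":0.4},{"ax":0,"ay":0,"az":0,"dx":0,"dy":0,"dz":-20,"hand":0.4},{"ax":0,"ay":0,"az":0,"dx":0,"dy":0,"dz":-60,"hand":0.4},{"ax":0,"ay":0,"az":0,"dx":0,"dy":0,"dz":-105,"hand":0.4},{"ax":0,"ay":0,"az":0,"dx":-40,"dy":-10,"dz":-150,"hand":0.4},{"ax":0,"ay":0,"az":0,"dx":-90,"dy":-40,"dz":-170,"hand":0.4},{"ax":0,"ay":0,"az":0,"dx":-140,"dy":-70,"dz":-170,"hand":0.4},{"ax":0,"ay":0,"az":0,"dx":-190,"dy":-100,"dz":-170,"hand":0.4},{"ax":0,"ay":0,"az":0,"dx":-240,"dy":-130,"dz":-170,"hand":0.4},{"ax":0,"ay":0,"az":0,"dx":-280,"dy":-150,"dz":-170,"hand":0.4}]' 40
python3 - <<'E'
from h import *
t=cam('top');s=cam('side')
W=np.zeros((600,800,3),np.uint8)
W[:300,:400]=cv2.resize(t['bgr'][145:250,280:420],(400,300),interpolation=2)
W[300:,:400]=cv2.resize(t['bgr'][155:260,120:260],(400,300),interpolation=2)
W[:400,400:]=cv2.resize(s['bgr'][120:240,250:370],(400,400),interpolation=2)
W[400:,400:]=cv2.resize(s['bgr'][200:360,200:520],(400,200),interpolation=2)
cv2.imwrite('pics/p7.png',W)
for x in (.4615,.5515): print([ (proj(t,[x,y,.12])-[280,145])*400/140 for y in(-.009,-.079)],[ (proj(s,[x,y,.12])-[250,120])/.3+[400,0] for y in(-.009,-.079)])
E
```

```text
clock: 25.2
tool_pos: [0.4209, -0.2916, 0.2635]
orientation: [0.0, 0.704, 0.71, -0.0]
force: [1.4, 0.2, -0.1]
finger_gap: 0.0341
gripper_force: 0.0
[array([ 88.94876449, 221.90773689]), array([165.5443269 , 219.92575832])] [array([663.97494132, 213.25598448]), array([688.6718885 , 161.27349489])]
[array([ 86.63569553, 124.33507297]), array([162.62071461, 122.30405904])] [array([566.71064928, 187.56561412]), array([594.16923264, 137.1726857 ])]
```

View pics/p7.png

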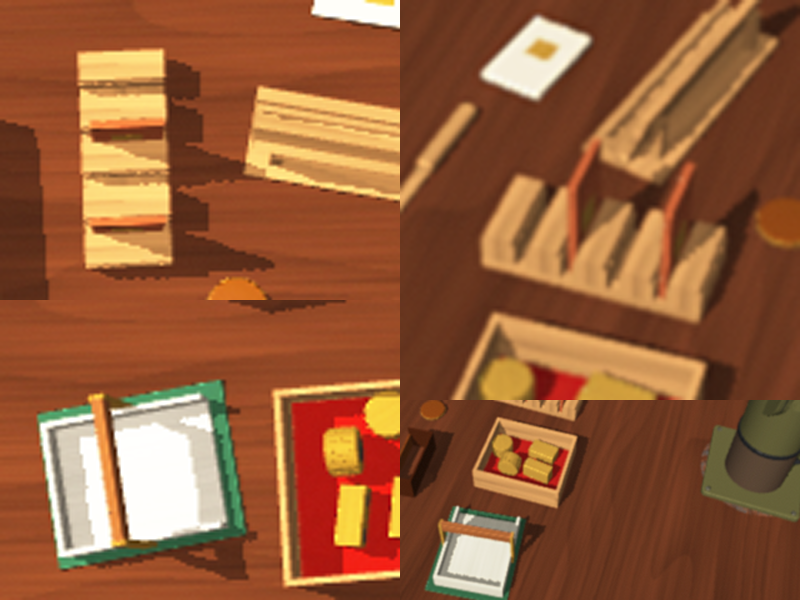

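```bash
python3 -c "
from h import *
print(env.job_done())"
```

```text
the job is handed in; nothing more can be done
None
```

The job is handed in, after about 25 s of the allowed 200 s. All four brass fittings slid into the felt-lined box. The empty tray is level on its mat, turned about 85° from how it started, because its 160 mm length lay across the mat's shorter side. Both panels from the ledge stand home and centred in separate slots of the rack. I didn't move the lenses, hood or stick.

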